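# Turn the colour chart book on to the pink chart

## Robot

A 7-joint arm with a two-finger parallel gripper is mounted at the origin on a cart in front of the work surface, level with it; the furniture and walls round the work are solid. World frame = base frame: x ahead of the robot, y to its left, z up, the work surface at z = 0. Lengths are in m, angles in rad, forces in N, time in s.
With the tool pointing down it reaches from about 0.35 to 0.775 m from the base axis. Payload 3.1 kg.
Tool frame: the origin (TCP) lies midway between the tips of the shut fingers; the grasp point (between the pads) lies 19 mm behind it (robot.grip_depth is the distance from the TCP to the grasp point, in m); z points along the fingers, y is the line along which they close (so a half turn about z gives the same grasp; the last joint's range is limited). The gripper opens to 85 mm and grips with 20 to 120 N. Pads are 22 mm wide; open, the fingers measure 114 mm over their backs; the gripper's body (76 mm by 85 mm) begins 54 mm behind the grasp point. The pads swing forward as they close: fully open they stand 13 mm farther back than shut.
Start: joints at [-1.313, 0.311, 0.014, 1.512, -0.004, 1.319, -0.027], TCP at [0.162, 0.525, 0.231] pointing down, gripper open.
Joint ranges: [-2.7, 2.7], [-0.3, 1.91], [-1.27, 1.3], [0.12, 2.57], [-1.44, 4.58], [0.2, 2.03], [-3.05, 3.05]. Speed limits (rad/s): [2.79, 2.79, 3.14, 3.14, 3.14, 3.14, 3.14].

## Interface

Orientations are given as a rotation vector (axis times angle).
In Python, from station import robot, read_camera, spotter gives the robot as it stands. The module is installed in compiled form; this text tells all that it offers.
- The arm moves only by the tool send_rows, never from a script. Its argument "commands" is a list that holds one entry, the list of rows, each a list of 7 numbers: the closure, from -1 (fully open) to 1 (shut), then the shift along the tool's x, y, z in units of 40 mm (1.0 is 40 mm), then the turn, a rotation vector about the tool's x, y, z in units of 5 degrees (1.0 is 5 degrees). In form: [[[fingers, dx, dy, dz, wx, wy, wz], ...]]. A call has 1 to 5 rows; each row shifts and turns the commanded pose from where the row before left it, along the tool's axes as they then stand; what a row does not reach is not made up. A row lasts 1/12 s, in which the tool goes at most 41.7 mm and 7.16 degrees, less where a joint would pass 70% of its speed; a pose out of reach is approached as far as the arm can. A call is refused whole if a number of a shift passes 1 or a number of a turn 1, either way. A call with a gripper value outside its range is refused whole. The fingers move at their own pace and stop on an object; the grip force is fixed at half the most. Time passes only in rows, so rows that do not move let the fingers close. It gives the time, the measured TCP pose, the force, the opening and the grip force at its end, in the units of the state.
- robot.state(): the state, without advancing time (a new reading comes with each control period).
- read_camera(name): name is "side" or "top" or "wrist"; returns a dict with "image" (384x512x3 uint8, blue, green, red), "camera_matrix" (3x3 intrinsics, pixels), "world_from_camera" (4x4, takes a point from camera to world coordinates). Camera axes: x right, y up, looking along -z (the intrinsics and any distortion apply to the point x, -y, -z); pixel columns grow to the right and rows downward; lengths in m; the calibration is good to about 2 mm. A picture is of the moment at which its call begins. There is no depth.
- robot.hand_in(): hands the job in; it is judged then, once.
Trained networks look in the newest picture that a camera, given by its name, has taken for a name from the list of things; names that differ only in an ending like _2 or _b are one class to them, and where a whole thing is asked for, a point or a joint stands for the part that bears it (a point fixed in the world has none). Each returns a list of dicts, best first, with "p" (0 to 1); they miss things now and then, are a little off and sometimes report something else, mostly with a low value. They report only what shows in the picture. A call takes as long as a camera call.
- spotter.silhouettes(camera, name): "mask" (384x512 bool, what is visible of it) and "pixel" ([row, column] in pixels, amid what is visible of it).
- spotter.mark_of(camera, name): "pixel" ([row, column] in pixels: a listed point, or the origin of a listed thing).
The state is a dict: "time": time; "joint_positions": joint angles; "joint_vel": joint speeds; "effort": joint torques, N m; "eef_pos": TCP position; "tcp_rot": TCP orientation; "wrist_force": force on the tool from outside, world axes, zero at the start; "ft_torque": the same for the moment, N m; "grip_width": opening from 0.0 (shut) to 1.0 (fully open); "gripper_force": force on a finger pad.
Only numpy, scipy, OpenCV 4.12 (cv2) and the standard library are available. Lean on these libraries where they do the work, as an engineer would, in place of code of your own. Each camera call takes 0.05 s, during which the arm holds its last target. There are 200 camera calls.

## Task

The ring book of colour charts lies open at the amber chart and the sample is pink: turn the amber leaf and then the blue leaf over the rings, one leaf at a time, so that both lie flat on the left and the pink chart is showing on the right, still lying flat. A fingertip under a leaf's overhanging tab is enough to raise it and swing it over: push lightly, do not pinch the leaves or slap them over, and leave the vials and the other things round the book where they stand.

Things in the scene. Friction and masses are not known exactly. Their poses are not given: they have to be found in the camera images.
- chart_book: Ring book of rigid charts on a fixed black stand: slab 202 (x) x 212 (y) mm, top at 32 mm, on four feet. Origin on the worktop under the middle of the ring spine; x along the spine to the top of the charts (away from the reader), y to the left-hand side, z up. Rings of 13 mm radius; their centres, the hinge axis of all leaves, are 40.8 mm up. A dark blue cover leaf already lies on the left.
- leaf_amber (a joint): Angle of the amber chart, top leaf on the right: 0 flat on the right, 1.57 upright, 3.14 flat on the left. White rigid plate 190 (x) x 130 x 3 mm, 8 to 138 mm off the axis, orange tab, about 90 g. It swings freely with slight drag: past upright it sinks to the left by itself, before that it sinks back. On the right its underside is 41.5 mm above the worktop (0.8 mm above the axis).
- leaf_blue (a joint): Angle of the blue chart, the leaf below the amber one: same plate, same values, blue tab. On the right its underside is 37 mm above the worktop (3.7 mm below the axis). While the amber leaf lies on it, turning it would carry that along.
- leaf_pink (a joint): Turning angle of the pink chart, the lowest leaf, with a pink tab: 0 = lies flat on the right, where it has to stay.
- leaf_amber_tab (a point): Middle of the outer edge of the amber leaf's tab, at half thickness. The tab is 46 mm long (x), 3 mm thick, in the leaf's plane, 18 mm out beyond the leaf's edge, to 156 mm off the axis; it overhangs the stand by 50 mm with only the worktop below. It sits at x = -62 mm in the book's frame, the end nearest the reader.
- leaf_blue_tab (a point): The same point of the blue leaf's tab, at the middle of the book (x = 0).
- leaf_pink_tab (a point): The same point of the pink leaf's tab, 62 mm from the middle towards the top of the book (x = +62 mm).
- sample_pink: Screw-cap glass vial with pink sample, 22 mm across, 59 mm high, loose; origin at the centre of its underside. It stands with two others in front of the book.
- sample_amber: Vial with a dark red cap, 22 mm across, 59 mm high, loose; origin under its centre.
- sample_empty: Empty vial with a black cap, 22 mm across, 59 mm high, loose; origin under its centre.
- dropper: Amber dropper bottle, 33 mm across, 102 mm high, loose; origin under its centre.
- tape: Roll of tape lying flat, 96 mm across, 25 mm high, loose; origin under its centre.
- glass: Glass tumbler, 81 mm across, 91 mm high, loose; origin under its centre.
- pen: Black pen lying on the worktop, 145 mm long, 9 mm high, loose; origin under its centre.

How it is judged:
On the way, in this order (a step that is already met when the one before it is completed fails the run):
1. the amber leaf lies flat on the left while the blue and pink leaves still lie on the right (value of joint leaf_amber above 3.06 rad and value of joint each of leaf_blue, leaf_pink below 0.1 rad), for 0.2 s.
2. the blue leaf lies flat on the left too, the pink leaf still on the right (value of joint each of leaf_amber, leaf_blue above 3.06 rad and value of joint leaf_pink below 0.1 rad), for 0.2 s.
At the end, for the whole second after the job is handed in: The amber and the blue leaf lie flat on the left (each within 0.08 rad, about 11 mm at the outer edge), the pink leaf lies flat on the right (within 0.08 rad), all at rest, and the things round the book stand where they stood (value of joint each of leaf_amber, leaf_blue above 3.06 rad and value of joint leaf_pink below 0.08 rad and velocity of joint each of leaf_amber, leaf_blue, leaf_pink below 0.1 rad/s); the robot touches nothing.
It fails at once if the pink leaf is lifted by more than 0.3 rad (value of joint leaf_pink above 0.3 rad).
It fails at once if a leaf is slapped over, faster than 5 rad/s (velocity of joint any of leaf_amber, leaf_blue above 5 rad/s).
It fails at once if a leaf is pinched or the book is pressed hard: more than 18 N between the fingers and the book with its leaves (contact force between the fingers and chart_book above 18 N).
It fails at once if a vial, the bottle, the tape, the glass or the pen is moved by more than 25 mm, lifted or knocked over (distance of any of sample_pink, sample_amber, sample_empty, dropper, tape, glass, pen from where it was at the start of the episode above 0.025 m or angle between any of sample_pink, sample_amber, sample_empty, dropper, tape, glass's own z axis and vertical above 0.5 rad).
It also fails if it takes over 67 s, if anything falls off the work surface, if the arm or the gripper's body presses on something with over 40 N, if the wrist force passes 120 N, or if a joint passes its speed limit or range.

## Working session

There is one attempt and no reset: what is moved stays moved. The work goes in short steps, Python scripts to look and compute and a tool call to move; the robot and the scene stay as the last step left them, time stands still between calls to the robot, and variables do not carry over. Pictures are saved under pics/ and viewed, at most 10 in all, crops included, and the job is handed in when it is done.

Besides the shell and the picture viewer there is one more tool, called after ">>>" as name(argument=value, ...), one argument or row to a line, values as JSON. send_rows: Moves the arm, as the interface text tells. Its arguments: {"type":"object","properties":{"commands":{"type":"array","items":{"type":"array","items":{"type":"array","items":{"type":"number"}}}}},"required":["commands"]}

```bash
mkdir -p pics; cat > h.py <<'E'
import numpy as np, cv2
from station import robot, read_camera, spotter
def ray(c,px):
    K=c["camera_matrix"];T=c["world_from_camera"]
    r,q=px; d=np.array([(q-K[0,2])/K[0,0],-(r-K[1,2])/K[1,1],-1.])
    return T[:3,3],T[:3,:3]@d
def at_z(c,px,z):
    o,d=ray(c,px); return o+d*(z-o[2])/d[2]
def proj(c,p):
    T=np.linalg.inv(c["world_from_camera"]);K=c["camera_matrix"]
    v=T[:3,:3]@p+T[:3,3]; return [K[1,2]+K[1,1]*(-v[1])/(-v[2]),K[0,2]+K[0,0]*v[0]/(-v[2])]
E
python3 - <<'E'
from h import *
np.set_printoptions(precision=3,suppress=True)
ims=[]
for n in["top","side"]:
    c=read_camera(n); cv2.imwrite(f"pics/{n}0.png",c["image"])
    print(n,c["world_from_camera"][:3,3])
    for t,z in dict(chart_book=0,leaf_amber_tab=.043,leaf_blue_tab=.0385,leaf_pink_tab=.034,sample_pink=0,sample_amber=0,sample_empty=0,dropper=0,tape=0,glass=0,pen=0).items():
        for r in spotter.mark_of(n,t)[:1]: print(t,round(r["p"],2),np.round(r["pixel"]),at_z(c,r["pixel"],z))
s=robot.state();print({k:np.round(v,3) for k,v in s.items()})
E
```

```text
top [0.262 0.014 1.526]
chart_book 0.73 [186. 226.] [0.56  0.117 0.   ]
leaf_amber_tab 0.84 [203. 264.] [ 0.487 -0.023  0.043]
leaf_blue_tab 0.59 [185. 270.] [ 0.553 -0.047  0.038]
leaf_pink_tab 0.43 [169. 272.] [ 0.615 -0.054  0.034]
sample_pink 0.53 [219. 198.] [0.437 0.219 0.   ]
sample_amber 0.39 [230. 230.] [0.393 0.102 0.   ]
sample_empty 0.38 [222. 215.] [0.425 0.156 0.   ]
dropper 0.58 [150. 330.] [ 0.691 -0.276  0.   ]
glass 0.97 [205. 150.] [0.49  0.398 0.   ]
pen 0.56 [217. 354.] [ 0.436 -0.354  0.   ]
side [ 0.386 -0.809  0.695]
chart_book 0.84 [180. 263.] [0.552 0.127 0.   ]
leaf_amber_tab 0.84 [202. 248.] [ 0.484 -0.026  0.043]
leaf_blue_tab 0.56 [203. 271.] [ 0.546 -0.034  0.038]
leaf_pink_tab 0.73 [203. 246.] [ 0.478 -0.019  0.034]
sample_pink 0.63 [169. 218.] [0.42  0.208 0.   ]
sample_amber 0.65 [144. 194.] [0.345 0.38  0.   ]
sample_empty 0.48 [176. 218.] [0.416 0.172 0.   ]
dropper 0.21 [181. 268.] [0.566 0.117 0.   ]
tape 0.82 [146. 197.] [0.355 0.365 0.   ]
glass 0.81 [144. 234.] [0.487 0.358 0.   ]
pen 0.72 [317. 244.] [ 0.43  -0.347  0.   ]
{'time': np.float64(1.2), 'joint_positions': array([-1.313,  0.311,  0.014,  1.512, -0.004,  1.319, -0.027]), 'joint_vel': array([ 0.001, -0.   ,  0.   , -0.   , -0.001,  0.001,  0.001]), 'effort': array([ -0.   , -37.982,   0.146, -23.086,   0.012,   0.002,   0.   ]), 'eef_pos': array([0.162, 0.525, 0.231]), 'tcp_rot': array([ 0.469,  3.106, -0.   ]), 'wrist_force': array([ 0.44 , -0.267, -0.272]), 'ft_torque': array([-0.02 , -0.019, -0.065]), 'gripper_force': np.float64(0.0), 'grip_width': np.float64(0.999)}
```

```bash
python3 -c "
import cv2,numpy as np
cv2.imwrite('pics/both0.png',cv2.resize(np.hstack([cv2.imread('pics/top0.png'),cv2.imread('pics/side0.png')]),(800,300)))"
```

```text
(no output)
```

View pics/both0.png

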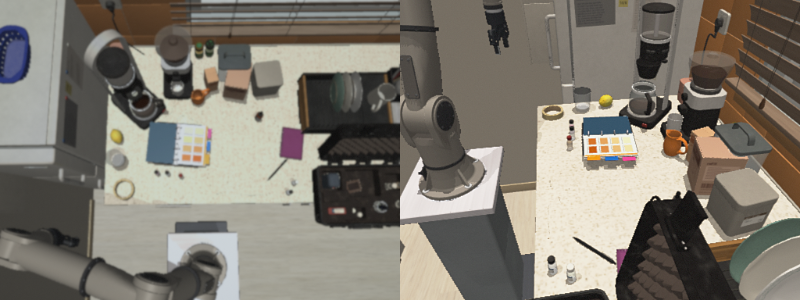

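```bash
python3 - <<'E'
from h import *
a=cv2.imread('pics/top0.png')[140:240,170:300];b=cv2.imread('pics/side0.png')[140:220,190:330]
cv2.imwrite('pics/crop0.png',np.vstack([cv2.resize(a,(390,300),interpolation=cv2.INTER_CUBIC),cv2.resize(b,(390,223),interpolation=cv2.INTER_CUBIC)]))
cv2.imwrite('pics/crop0.png',np.hstack([cv2.resize(a,(400,308),interpolation=cv2.INTER_CUBIC),cv2.copyMakeBorder(cv2.resize(b,(400,229),interpolation=cv2.INTER_CUBIC),0,79,0,0,0)]))
c={n:read_camera(n) for n in["top","side"]}
np.set_printoptions(precision=4,suppress=True)
R=dict(amber=((8,22),150,.043),blue=((98,112),150,.0385),pink=((160,178),90,.034))
for n in c:
    im=c[n]["image"];h=cv2.cvtColor(im,cv2.COLOR_BGR2HSV)
    print(n,c[n]["camera_matrix"][0,0])
    for k in["amber","blue","pink"]:
        for r in spotter.silhouettes(n,f"leaf_{k}_tab")[:1]:
            m=r["mask"]; ys,xs=np.nonzero(m);print(k,r["p"],m.sum(),ys.min(),ys.max(),xs.min(),xs.max())
        for t in spotter.mark_of(n,f"leaf_{k}_tab")[:2]: 
            y,x=np.int32(np.round(t["pixel"]));print("  ",t["p"],y,x,h[y,x])
    for t in["sample_pink","sample_amber","sample_empty","tape","dropper"]:
        print(t,[(round(r["p"],2),np.round(at_z(c[n],r["pixel"],0),3)[:2]) for r in spotter.mark_of(n,t)[:3]])
E
```

```text
top 415.8265515825494
amber 0.82 1917 159 212 227 267
   0.62 202 262 [ 21 136 203]
blue 0.58 63 181 193 264 269
   0.46 183 269 [108  66 188]
pink 0.59 70 165 176 265 271
   0.4 169 272 [ 24  26 195]
sample_pink [(0.38, array([0.44 , 0.215]))]
sample_amber [(0.39, array([0.397, 0.106]))]
sample_empty [(0.49, array([0.424, 0.166]))]
tape [(0.57, array([0.343, 0.357]))]
dropper [(0.49, array([ 0.692, -0.282])), (0.22, array([0.351, 0.356]))]
side 377.77146878468267
amber 0.83 1882 171 204 236 304
   0.86 201 250 [ 18 235 240]
blue 0.49 105 199 206 262 278
   0.56 204 270 [106 210 213]
   0.34 147 197 [ 21 102 205]
   0.48 204 292 [166 177 248]
sample_pink [(0.43, array([0.424, 0.21 ]))]
sample_amber [(0.53, array([0.402, 0.092])), (0.21, array([0.494, 0.019]))]
sample_empty [(0.54, array([0.427, 0.173]))]
tape [(0.86, array([0.35 , 0.371]))]
dropper []
```

View pics/crop0.png

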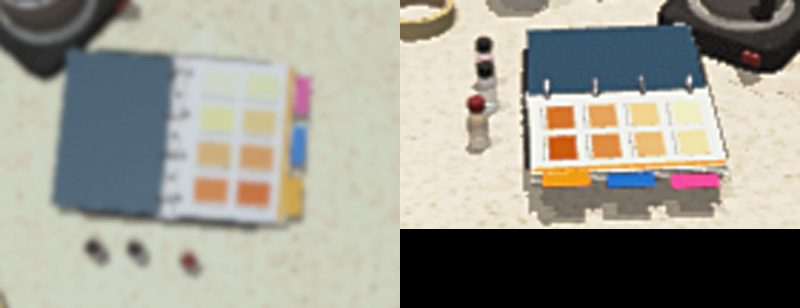

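```bash
cat >> h.py <<'E'
from scipy.spatial.transform import Rotation as Ro
from scipy.optimize import least_squares
# rows that carry the tool from pose (p0,R0) to (p1,R1) in n steps, rounded to 0.05/0.05
def rows(p0,R0,p1,R1,n,f=1,arc=None):
    p,R=np.array(p0),R0; out=[]
    w=(R0.inv()*R1).as_rotvec()
    for i in range(1,n+1):
        t=i/n; q=arc(t) if arc else p0+(p1-p0)*t
        Q=R0*Ro.from_rotvec(w*t)
        d=np.round(R.inv().apply(q-p)/.04,2); v=np.round(np.degrees((R.inv()*Q).as_rotvec())/5,2)
        out.append([f,*(d+0.),*(v+0.)]); p=p+R.apply(d*.04); R=R*Ro.from_rotvec(np.radians(v*5))
    print("max",np.abs(np.array(out)[:,1:]).max(0))
    for i in range(0,n,5): print([[float(x) for x in r] for r in out[i:i+5]])
    return p,R
E
python3 - <<'E'
from h import *
np.set_printoptions(precision=4,suppress=True)
obs=[]
for n,reg in dict(top=(150,215,255,280),side=(190,215,230,315)).items():
    c=read_camera(n);h=cv2.cvtColor(c["image"],cv2.COLOR_BGR2HSV).astype(int)
    r0,r1,c0,c1=reg
    for k,(lo,hi,s),x,z in[("a",(10,26,125),-.062,.043),("b",(95,118,80),0,.0385),("p",(150,175,70),.062,.034)]:
        if n=="top" and k=="a": c0_=262
        else: c0_=c0
        m=(h[...,0]>=lo)&(h[...,0]<=hi)&(h[...,1]>s)
        M=np.zeros_like(m);M[r0:r1,c0_:c1]=m[r0:r1,c0_:c1]
        nl,L,st,ce=cv2.connectedComponentsWithStats(M.astype(np.uint8))
        i=1+np.argmax(st[1:,4]);print(n,k,st[i],ce[i]);obs.append((c,x,z,ce[i][::-1],n,k))
o2=[]
for o in obs:
    print(o[4],o[5],at_z(o[0],o[3],o[2]))
def f(v):
    e=[]
    for c,x,z,px,n,k in obs:
        cs,sn=np.cos(v[2]),np.sin(v[2]); y=-.147
        e+=list(np.array(proj(c,np.array([v[0]+cs*x-sn*y,v[1]+sn*x+cs*y,z])))-px)
    return np.array(e)
r=least_squares(f,[.556,.115,-.1],loss="soft_l1");print(r.x,f(r.x).reshape(-1,2))
E
```

```text
top a [262 198   6  12  51] [264.7647 203.0588]
top b [265 181   4  12  47] [266.5319 186.617 ]
top p [266 165   5  12  52] [267.7692 170.3654]
side a [237 196  67  10 186] [258.7796 199.828 ]
side b [262 200  18   6  87] [270.4023 202.4598]
side p [285 200  17   6  96] [293.0417 202.6042]
top a [ 0.4856 -0.0253  0.043 ]
top b [ 0.5467 -0.0329  0.0385]
top p [ 0.6084 -0.0386  0.034 ]
side a [ 0.5149 -0.0205  0.043 ]
side b [ 0.5452 -0.0314  0.0385]
side p [ 0.6074 -0.0367  0.034 ]
[ 0.5646  0.115  -0.1197] [[  0.0389  -0.4908]
 [ -0.0804  -0.5242]
 [ -0.0542  -0.0629]
 [  1.8113 -10.5228]
 [ -0.1668   0.6357]
 [  0.337    0.5814]]
```

```bash
cat >> h.py <<'E'
YAW=-.10; XB=np.array([np.cos(YAW),np.sin(YAW),0]); YB=np.array([-np.sin(YAW),np.cos(YAW),0]); O=np.array([.5607,.114,0])
def W(x,y,z): return O+XB*x/1000+YB*y/1000+np.array([0,0,z/1000])
def B(p): d=p-O; return np.array([d@XB,d@YB,d[2]])*1000
def tilt(deg):  # fingers point +y_b, deg below horizontal
    a=np.radians(deg); z=np.cos(a)*YB-np.sin(a)*np.array([0,0,1]); return Ro.from_matrix(np.c_[np.cross(XB,z),XB,z])
def now():
    s=robot.state(); return s["eef_pos"],Ro.from_rotvec(s["tcp_rot"])
E
python3 - <<'E'
from h import *
p,R=now(); t1=W(-62,-230,130)
r0,r1=np.hypot(*p[:2]),np.hypot(*t1[:2]);a0,a1=np.arctan2(p[1],p[0]),np.arctan2(t1[1],t1[0])
def arc(t):
    r=r0+(r1-r0)*t;a=a0+(a1-a0)*t;return np.array([r*np.cos(a),r*np.sin(a),p[2]+(t1[2]-p[2])*max(0,(t-.7)/.3)])
print(t1,rows(p,R,t1,tilt(45),25,arc=arc)[0])
E
```

```text
max [0.82 0.18 0.39 0.25 0.31 0.6 ]
[[1.0, -0.82, -0.09, 0.0, -0.25, 0.3, 0.59], [1.0, -0.81, -0.09, -0.02, -0.24, 0.3, 0.6], [1.0, -0.81, -0.1, -0.05, -0.25, 0.3, 0.59], [1.0, -0.8, -0.1, -0.07, -0.24, 0.3, 0.6], [1.0, -0.8, -0.11, -0.1, -0.25, 0.3, 0.59]]
[[1.0, -0.78, -0.11, -0.13, -0.25, 0.3, 0.59], [1.0, -0.78, -0.11, -0.15, -0.24, 0.3, 0.6], [1.0, -0.77, -0.12, -0.17, -0.25, 0.31, 0.59], [1.0, -0.76, -0.12, -0.2, -0.24, 0.3, 0.59], [1.0, -0.74, -0.13, -0.23, -0.25, 0.3, 0.6]]
[[1.0, -0.74, -0.12, -0.25, -0.24, 0.3, 0.59], [1.0, -0.72, -0.13, -0.28, -0.25, 0.3, 0.59], [1.0, -0.71, -0.13, -0.3, -0.25, 0.3, 0.6], [1.0, -0.69, -0.13, -0.32, -0.24, 0.3, 0.59], [1.0, -0.68, -0.14, -0.34, -0.25, 0.3, 0.6]]
[[1.0, -0.66, -0.14, -0.36, -0.24, 0.3, 0.59], [1.0, -0.64, -0.13, -0.39, -0.25, 0.3, 0.59], [1.0, -0.72, -0.17, -0.26, -0.25, 0.3, 0.6], [1.0, -0.8, -0.18, -0.13, -0.24, 0.3, 0.59], [1.0, -0.79, -0.18, -0.16, -0.25, 0.3, 0.59]]
[[1.0, -0.78, -0.18, -0.18, -0.24, 0.3, 0.6], [1.0, -0.77, -0.18, -0.2, -0.25, 0.31, 0.59], [1.0, -0.77, -0.18, -0.22, -0.25, 0.3, 0.6], [1.0, -0.75, -0.18, -0.24, -0.24, 0.3, 0.59], [1.0, -0.75, -0.17, -0.25, -0.25, 0.3, 0.59]]
[ 0.47604806 -0.10866129  0.13      ] [ 0.47611543 -0.10876818  0.13016414]
```

>>> send_rows(
  commands=[
    [[1,-0.82,-0.09,0,-0.25,0.3,0.6],[1,-0.81,-0.09,-0.02,-0.24,0.3,0.6],[1,-0.81,-0.1,-0.05,-0.25,0.3,0.59],[1,-0.8,-0.1,-0.07,-0.24,0.3,0.6],[1,-0.8,-0.11,-0.1,-0.25,0.3,0.59]],
  ],
)

```text
time: 2.92
eef_pos: [0.3046, 0.4432, 0.2314]
tcp_rot: [-0.839, -2.903, -0.193]
wrist_force: [0.4, -0.2, -0.6]
grip_width: 0.299
gripper_force: 0.0
```

>>> send_rows(
  commands=[
    [[1,-0.78,-0.11,-0.13,-0.25,0.3,0.59],[1,-0.78,-0.11,-0.15,-0.24,0.3,0.6],[1,-0.77,-0.12,-0.17,-0.25,0.31,0.59],[1,-0.76,-0.12,-0.2,-0.24,0.3,0.59],[1,-0.74,-0.13,-0.23,-0.25,0.3,0.6]],
  ],
)

```text
time: 3.33
eef_pos: [0.4119, 0.326, 0.2316]
tcp_rot: [-1.162, -2.65, -0.367]
wrist_force: [0.1, 0.0, 0.1]
grip_width: -0.001
gripper_force: 0.0
```

>>> send_rows(
  commands=[
    [[1,-0.74,-0.12,-0.25,-0.24,0.3,0.59],[1,-0.72,-0.13,-0.28,-0.25,0.3,0.59],[1,-0.71,-0.13,-0.3,-0.25,0.3,0.6],[1,-0.69,-0.13,-0.32,-0.24,0.3,0.59],[1,-0.68,-0.14,-0.34,-0.25,0.3,0.6]],
  ],
)

```text
time: 3.75
eef_pos: [0.4783, 0.1855, 0.2315]
tcp_rot: [-1.441, -2.358, -0.521]
wrist_force: [1.1, 0.1, -0.1]
grip_width: -0.001
gripper_force: 0.0
```

```bash
python3 - <<'E'
from h import *
p,R=now(); print(p,robot.state()["joint_positions"].round(2),robot.state()["wrist_force"]); t1=W(-62,-230,130)
r0,r1=np.hypot(*p[:2]),np.hypot(*t1[:2]);a0,a1=np.arctan2(p[1],p[0]),np.arctan2(t1[1],t1[0])
def arc(t):
    r=r0+(r1-r0)*t;a=a0+(a1-a0)*t;return np.array([r*np.cos(a),r*np.sin(a),p[2]+(t1[2]-p[2])*max(0,(t-.4)/.6)])
rows(p,R,t1,tilt(45),10,arc=arc)
E
```

```text
[0.47826194 0.18554886 0.23154932] [-0.4   0.27  0.42  1.7  -0.61  1.35  0.67] [ 1.07316526  0.08042301 -0.14946877]
max [0.84 0.19 0.42 0.25 0.3  0.6 ]
[[1.0, -0.66, -0.14, -0.36, -0.24, 0.3, 0.59], [1.0, -0.64, -0.13, -0.38, -0.24, 0.3, 0.59], [1.0, -0.62, -0.15, -0.4, -0.25, 0.3, 0.59], [1.0, -0.61, -0.14, -0.42, -0.24, 0.3, 0.59], [1.0, -0.84, -0.19, -0.09, -0.24, 0.3, 0.59]]
[[1.0, -0.82, -0.19, -0.11, -0.24, 0.3, 0.59], [1.0, -0.83, -0.18, -0.13, -0.25, 0.3, 0.59], [1.0, -0.81, -0.19, -0.15, -0.24, 0.3, 0.6], [1.0, -0.81, -0.17, -0.17, -0.24, 0.3, 0.59], [1.0, -0.81, -0.18, -0.18, -0.25, 0.3, 0.59]]
```

>>> send_rows(
  commands=[
    [[1,-0.66,-0.14,-0.36,-0.24,0.3,0.59],[1,-0.64,-0.13,-0.38,-0.24,0.3,0.59],[1,-0.62,-0.15,-0.4,-0.25,0.3,0.59],[1,-0.61,-0.14,-0.42,-0.24,0.3,0.59],[1,-0.84,-0.19,-0.09,-0.24,0.3,0.59]],
  ],
)

```text
time: 4.17
eef_pos: [0.5012, 0.0359, 0.2172]
tcp_rot: [-1.672, -2.038, -0.661]
wrist_force: [1.4, -0.9, -0.6]
grip_width: -0.002
gripper_force: 0.0
```

>>> send_rows(
  commands=[
    [[1,-0.82,-0.19,-0.11,-0.24,0.3,0.59],[1,-0.83,-0.18,-0.13,-0.25,0.3,0.59],[1,-0.81,-0.19,-0.15,-0.24,0.3,0.6],[1,-0.81,-0.17,-0.17,-0.24,0.3,0.59],[1,-0.81,-0.18,-0.18,-0.25,0.3,0.59]],
  ],
)

```text
time: 4.58
eef_pos: [0.4761, -0.1089, 0.1292]
tcp_rot: [-1.859, -1.682, -0.769]
wrist_force: [1.1, -0.8, 1.1]
grip_width: 0.001
gripper_force: 0.0
```

```bash
python3 - <<'E'
from h import *
p,R=now(); s=robot.state();print(p,B(p),s["joint_positions"].round(2),s["wrist_force"]); print(R.as_matrix().round(2))
ims=[read_camera(n) for n in["side","wrist"]]
cv2.imwrite("pics/p1.png",np.hstack([cv2.resize(ims[0]["image"][100:280,150:390],(400,300)),cv2.resize(ims[1]["image"],(400,300))]))
c=ims[0];print([proj(c,W(-62,-156,43)),proj(c,p)])
q=W(-62,-190,21)
p1,R1=rows(p,R,q,tilt(45),5)
E
```

```text
[ 0.47607146 -0.10887555  0.12918279] [ -61.95532646 -230.21086121  129.18279407] [ 0.24  0.63  0.59  1.7  -0.88  1.6   1.04] [ 1.11080514 -0.81240192  1.05459971]
[[ 0.07  1.    0.07]
 [ 0.7  -0.1   0.7 ]
 [ 0.71  0.   -0.71]]
[[np.float64(204.3983834996482), np.float64(248.09049753232458)], [np.float64(196.64047933152492), np.float64(248.7058431663273)]]
max [0.24 0.   0.53 0.   0.01 0.  ]
[[1.0, -0.24, 0.0, 0.52, 0.0, 0.0, 0.0], [1.0, -0.24, 0.0, 0.53, 0.0, 0.0, 0.0], [1.0, -0.24, 0.0, 0.52, 0.0, 0.01, 0.0], [1.0, -0.24, 0.0, 0.53, 0.0, 0.0, 0.0], [1.0, -0.24, 0.0, 0.52, 0.0, 0.0, 0.0]]
```

View pics/p1.png

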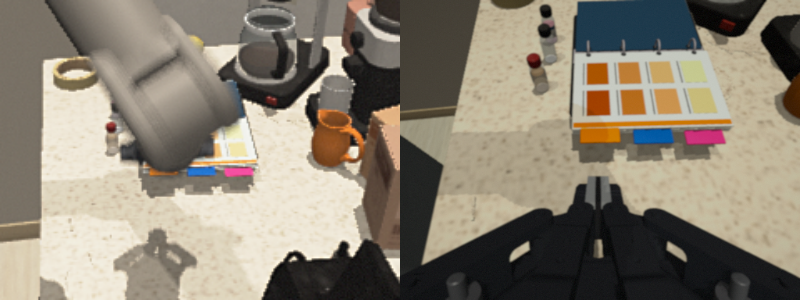

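```bash
python3 - <<'E'
from h import *
np.set_printoptions(precision=1,suppress=True)
c=read_camera("wrist");h=cv2.cvtColor(c["image"],cv2.COLOR_BGR2HSV)
for k,lo,hi,z in[("a",10,26,43),("b",95,118,38.5),("p",150,175,34)]:
    M=cv2.inRange(h,(lo,110,80),(hi,255,255));M[:165]=0;M[190:]=0
    n,L,st,ce=cv2.connectedComponentsWithStats(M);i=1+np.argmax(st[1:,4]);x,y,w,hh,_=st[i]
    print(k,st[i],B(at_z(c,(y+hh,x),z/1000)),B(at_z(c,(y+hh,x+w),z/1000)), B(at_z(c,ce[i][::-1],z/1000)))
E
```

```text
a [ 223  165   60   23 1151] [ -92.7 -158.3   43. ] [ -39.7 -159.2   43. ] [ -63.7 -145.9   43. ]
b [299 168  52  19 924] [ -24.7 -155.9   38.5] [  22.  -156.7   38.5] [  -0.9 -146.1   38.5]
p [364 169  52  20 936] [  35.1 -156.5   34. ] [  82.3 -157.2   34. ] [  60.4 -145.6   34. ]
```

>>> send_rows(
  commands=[
    [[1,-0.24,0,0.52,0,0,0],[1,-0.24,0,0.53,0,0,0],[1,-0.24,0,0.52,0,0,0],[1,-0.24,0,0.53,0,0,0],[1,-0.24,0,0.52,0,0,0]],
  ],
)

```text
time: 5.15
eef_pos: [0.4808, -0.0657, 0.0218]
tcp_rot: [-1.854, -1.688, -0.769]
wrist_force: [0.7, 0.7, 0.6]
grip_width: 0.002
gripper_force: 0.0
```

>>> send_rows(
  commands=[
    [[1,0.2,0,0.2,0,0,0],[1,0.2,0,0.2,0,0,0],[1,0.2,0,0.2,0,0,0],[1,0,0,0,0,0,0]],
  ],
)

```text
time: 5.48
eef_pos: [0.484, -0.0307, 0.0237]
tcp_rot: [-1.852, -1.688, -0.77]
wrist_force: [0.1, 1.0, 0.3]
grip_width: 0.0
gripper_force: 0.1
```

```bash
cat >> h.py <<'E'
def pic(name,side=(130,230,200,330)):
    a=read_camera("side")["image"];w=read_camera("wrist")["image"];r0,r1,c0,c1=side
    cv2.imwrite(f"pics/{name}.png",np.hstack([cv2.resize(a[r0:r1,c0:c1],(390,300)),cv2.resize(w,(400,300))]))
def swing(x,f0,f1,ra,rb,n,dx=8,dz=8):  # contact corner on an arc about the hinge; corner = TCP+(dx,dz)
    p,R=now(); print(B(p),robot.state()["wrist_force"].round(1))
    pt=lambda f,r: W(x,-r*np.cos(f)-dx,40.8+r*np.sin(f)-dz)
    end=pt(f1,rb)
    b0=B(p); f0=np.arctan2(b0[2]+dz-40.8,-(b0[1]+dx)); ra=np.hypot(b0[2]+dz-40.8,b0[1]+dx); x0=b0[0]
    print("from",f0,ra)
    def arc(t): 
        f=f0+(f1-f0)*t;r=ra+(rb-ra)*t;return W(x0+(x-x0)*t,-r*np.cos(f)-dx,40.8+r*np.sin(f)-dz)
    return rows(p,R,end,tilt(45),n,arc=arc)
E
python3 - <<'E'
from h import *
swing(-62,0,.5,0,146,5)
E
```

```text
[ -61.83063421 -151.66135262   23.69943111] [0.1 1.  0.3]
from -0.0632628383366494 143.94931257186406
max [0.38 0.   0.3  0.01 0.01 0.02]
[[1.0, 0.28, 0.0, -0.3, -0.01, 0.0, 0.01], [1.0, 0.31, 0.0, -0.26, 0.0, 0.0, 0.02], [1.0, 0.34, 0.0, -0.23, -0.01, 0.0, 0.01], [1.0, 0.36, 0.0, -0.19, 0.0, 0.0, 0.02], [1.0, 0.38, 0.0, -0.14, -0.01, -0.01, 0.01]]
```

>>> send_rows(
  commands=[
    [[1,0.28,0,-0.3,0,0,0],[1,0.31,0,-0.26,0,0,0],[1,0.34,0,-0.23,0,0,0],[1,0.36,0,-0.19,0,0,0],[1,0.38,0,-0.14,0,0,0]],
  ],
)

```text
time: 5.9
eef_pos: [0.4851, -0.0191, 0.1028]
tcp_rot: [-1.86, -1.686, -0.77]
wrist_force: [0.2, -0.8, -0.0]
grip_width: 0.001
gripper_force: 0.3
```

```bash
python3 - <<'E'
from h import *
pic("t1"); print(B(now()[0]),robot.state()["wrist_force"])
E
```

```text
[ -60.85177867 -138.67489394  104.16742239] [ 0.62002994 -1.00040312  0.01211188]
```

View pics/t1.png

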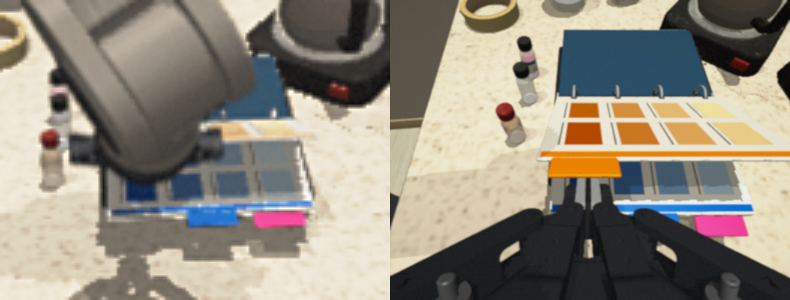

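>>> send_rows(
  commands=[
    [[1,-0.7,0,0.5,0,0,0],[1,-0.7,0,0.5,0,0,0]],
  ],
)

```text
time: 6.17
eef_pos: [0.4856, -0.0305, 0.0341]
tcp_rot: [-1.858, -1.692, -0.773]
wrist_force: [0.2, -0.4, -0.7]
grip_width: 0.003
gripper_force: 0.0
```

```bash
python3 - <<'E'
from h import *
print(B(now()[0]),robot.state()["wrist_force"])
a=[read_camera("wrist")["image"] for _ in range(4)]
cv2.imwrite("pics/t2.png",cv2.resize(np.hstack([i[100:300,170:400] for i in a]),(800,174)))
print(B(now()[0]),robot.state()["time"])
E
```

```text
[ -60.3105355  -151.23589291   34.11414613] [ 0.22333446 -0.4112166  -0.71793904]
[ -63.17639461 -150.52969965   32.84660156] 6.3667
```

View pics/t2.png

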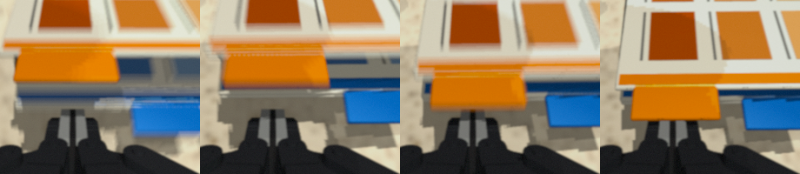

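```bash
python3 - <<'E'
from h import *
c=read_camera("wrist")
th=np.arange(0,.6,.02)
r=np.array([proj(c,W(-62,-156*np.cos(t),41.5+156*np.sin(t)))[0] for t in th]);print(r.round(0))
print([np.interp(-x,-r[::1],th) for x in(192,198,222,237)])
swing(-62,0,1.35,0,136,13)
E
```

```text
[247. 244. 242. 239. 237. 234. 230. 227. 223. 219. 214. 210. 205. 199.
 194. 187. 181. 174. 167. 159. 151. 143. 134. 125. 115. 105.  94.  83.
  72.  60.]
[np.float64(0.28503487319902576), np.float64(0.26433289851398856), np.float64(0.16432349688209832), np.float64(0.07735400511694326)]
[ -62.29142241 -150.637913     33.91165932] [-1.  -1.3  0.2]
from 0.007793417549610689 142.6422448312884
max [0.36 0.01 0.23 0.01 0.01 0.01]
[[1.0, 0.28, 0.0, -0.23, 0.0, 0.0, 0.0], [1.0, 0.31, 0.0, -0.21, 0.0, 0.0, 0.0], [1.0, 0.32, 0.0, -0.17, 0.0, 0.0, 0.0], [1.0, 0.34, 0.0, -0.13, 0.0, 0.0, 0.0], [1.0, 0.35, 0.0, -0.1, 0.0, 0.0, 0.01]]
[[1.0, 0.35, 0.0, -0.07, -0.01, 0.0, 0.0], [1.0, 0.36, 0.01, -0.02, 0.0, 0.0, 0.0], [1.0, 0.36, 0.0, 0.01, 0.0, 0.01, 0.0], [1.0, 0.35, 0.0, 0.05, 0.0, 0.0, 0.0], [1.0, 0.35, 0.0, 0.08, 0.0, 0.0, 0.0]]
[[1.0, 0.33, 0.0, 0.12, 0.0, 0.0, 0.0], [1.0, 0.32, 0.0, 0.15, 0.0, 0.0, 0.0], [1.0, 0.3, 0.0, 0.19, 0.0, 0.0, 0.01]]
```

>>> send_rows(
  commands=[
    [[1,0.28,0,-0.23,0,0,0],[1,0.31,0,-0.21,0,0,0],[1,0.32,0,-0.17,0,0,0],[1,0.34,0,-0.13,0,0,0],[1,0.35,0,-0.1,0,0,0]],
  ],
)

```text
time: 6.83
eef_pos: [0.4865, -0.0084, 0.1051]
tcp_rot: [-1.858, -1.687, -0.772]
wrist_force: [0.3, 0.1, -0.0]
grip_width: 0.0
gripper_force: 0.3
```

>>> send_rows(
  commands=[
    [[1,0.35,0,-0.07,0,0,0],[1,0.36,0,-0.02,0,0,0],[1,0.36,0,0.01,0,0,0],[1,0.35,0,0.05,0,0,0],[1,0.35,0,0.08,0,0,0]],
  ],
)

```text
time: 7.25
eef_pos: [0.4916, 0.0431, 0.1539]
tcp_rot: [-1.858, -1.687, -0.773]
wrist_force: [-0.0, -0.5, -0.4]
grip_width: -0.004
gripper_force: 0.3
```

>>> send_rows(
  commands=[
    [[1,0.33,0,0.12,0,0,0],[1,0.32,0,0.15,0,0,0],[1,0.3,0,0.19,0,0,0]],
  ],
)

```text
time: 7.5
eef_pos: [0.4956, 0.0833, 0.1676]
tcp_rot: [-1.857, -1.687, -0.774]
wrist_force: [0.2, 0.2, 0.4]
grip_width: 0.002
gripper_force: 0.2
```

```bash
python3 - <<'E'
from h import *
pic("t3",(90,230,190,372)); print(robot.state()["joint_positions"].round(2))
swing(-62,0,1.85,0,130,8)
E
```

```text
[-0.1   0.42  0.53  1.89 -0.97  1.38  0.78]
[-62.94925778 -34.4063082  167.11292717] [-0.   0.2  0.4]
from 1.376669352909991 136.88409519729737
max [0.15 0.01 0.18 0.01 0.01 0.02]
[[1.0, 0.15, 0.0, 0.14, 0.0, 0.0, 0.01], [1.0, 0.14, 0.01, 0.14, -0.01, -0.01, 0.01], [1.0, 0.14, 0.0, 0.15, 0.0, 0.0, 0.01], [1.0, 0.12, 0.01, 0.16, 0.0, 0.0, 0.01], [1.0, 0.11, 0.0, 0.16, -0.01, 0.0, 0.01]]
[[1.0, 0.1, 0.0, 0.17, 0.0, -0.01, 0.02], [1.0, 0.09, 0.01, 0.17, 0.0, 0.0, 0.01], [1.0, 0.08, 0.0, 0.18, -0.01, 0.0, 0.01]]
```

View pics/t3.png

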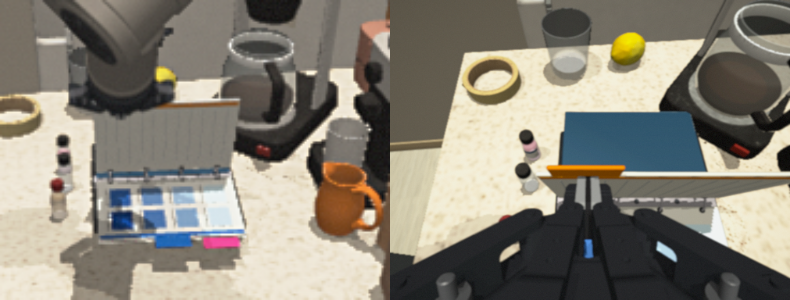

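The amber leaf stands nearly upright on the fingertip (right view, tab at about (585,172)), the blue leaf still flat. Push it gently past upright and let it sink.

>>> send_rows(
  commands=[
    [[1,0.15,0,0.14,0,0,0],[1,0.14,0,0.14,0,0,0],[1,0.14,0,0.15,0,0,0],[1,0.12,0,0.16,0,0,0],[1,0.11,0,0.16,0,0,0]],
  ],
)

```text
time: 8.02
eef_pos: [0.4984, 0.1234, 0.1614]
tcp_rot: [-1.858, -1.683, -0.767]
wrist_force: [-0.5, -0.9, 0.9]
grip_width: 0.0
gripper_force: 0.1
```

>>> send_rows(
  commands=[
    [[1,0,0,0,0,0,0],[1,0,0,0,0,0,0],[1,0,0,0,0,0,0],[1,0,0,0,0,0,0],[1,0,0,0,0,0,0]],
  ],
)

```text
time: 8.43
eef_pos: [0.4986, 0.1221, 0.1616]
tcp_rot: [-1.859, -1.683, -0.768]
wrist_force: [-0.1, -0.5, -0.1]
grip_width: 0.001
gripper_force: 0.0
```

>>> send_rows(
  commands=[
    [[1,0,0,0,0,0,0],[1,0,0,0,0,0,0],[1,0,0,0,0,0,0],[1,0,0,0,0,0,0],[1,0,0,0,0,0,0]],
  ],
)

```text
time: 8.85
eef_pos: [0.4984, 0.1226, 0.1617]
tcp_rot: [-1.858, -1.684, -0.768]
wrist_force: [0.6, 0.0, -0.8]
grip_width: 0.002
gripper_force: 0.0
```

```bash
python3 - <<'E'
from h import *
pic("t4",(90,230,190,372)); p,R=now();print(B(p))
# back out over the book, then down outside the blue tab
m=W(-30,-200,160); a=rows(p,R,m,tilt(45),6)
rows(a[0],a[1],W(0,-192,18),tilt(45),5)
E
```

```text
[-62.85395354   2.40158766 161.67623486]
max [0.61 0.14 0.6  0.01 0.01 0.01]
[[1.0, -0.6, 0.14, -0.59, 0.0, 0.0, 0.0], [1.0, -0.6, 0.13, -0.59, -0.01, 0.0, 0.0], [1.0, -0.61, 0.14, -0.59, 0.0, 0.01, 0.01], [1.0, -0.6, 0.13, -0.59, 0.0, 0.0, 0.0], [1.0, -0.6, 0.14, -0.6, -0.01, 0.0, 0.0]]
[[1.0, -0.6, 0.14, -0.59, 0.0, 0.0, 0.0]]
max [0.48 0.15 0.54 0.   0.   0.  ]
[[1.0, -0.47, 0.15, 0.53, 0.0, 0.0, 0.0], [1.0, -0.48, 0.15, 0.53, 0.0, 0.0, 0.0], [1.0, -0.47, 0.15, 0.53, 0.0, 0.0, 0.0], [1.0, -0.48, 0.15, 0.53, 0.0, 0.0, 0.0], [1.0, -0.47, 0.14, 0.54, 0.0, 0.0, 0.0]]
```

View pics/t4.png

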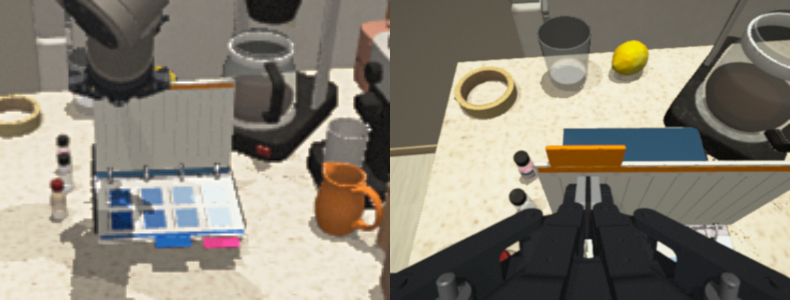

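```bash
python3 - <<'E'
from h import *
c=read_camera("side");h=cv2.cvtColor(c["image"],cv2.COLOR_BGR2HSV)
for t in(1.5,1.6,1.7,1.8,1.9,2.): print(t,proj(c,W(40,-138*np.cos(t),40.8+138*np.sin(t))))
r,q=np.nonzero(cv2.inRange(h[110:150,270:300],(8,120,80),(20,255,255)));print(r.min()+110,r.max()+110,q.mean()+270)
swing(-62,0,2.15,0,125,10)
E
```

```text
1.5 [np.float64(131.87528947436013), np.float64(281.7551106698837)]
1.6 [np.float64(129.37817049968478), np.float64(281.21929255921543)]
1.7 [np.float64(127.3713709568652), np.float64(280.6783947341462)]
1.8 [np.float64(125.86337533168603), np.float64(280.1390367390918)]
1.9 [np.float64(124.85513196173319), np.float64(279.6074175780601)]
2.0 [np.float64(124.34081049527735), np.float64(279.0892396764571)]
129 131 284.0
[-62.85828503   2.4144636  161.68547399] [-0.1  0.3 -1.3]
from 1.6514251619940001 129.3055546328357
max [0.09 0.01 0.16 0.01 0.01 0.01]
[[1.0, 0.09, 0.0, 0.13, 0.0, 0.0, 0.0], [1.0, 0.09, 0.0, 0.14, 0.0, 0.0, 0.0], [1.0, 0.08, 0.01, 0.14, -0.01, 0.0, 0.0], [1.0, 0.07, 0.0, 0.14, 0.0, 0.01, 0.01], [1.0, 0.06, 0.0, 0.15, 0.0, 0.0, 0.0]]
[[1.0, 0.06, 0.0, 0.14, 0.0, 0.0, 0.0], [1.0, 0.05, 0.01, 0.15, 0.0, 0.0, 0.0], [1.0, 0.04, 0.0, 0.16, -0.01, 0.0, 0.0], [1.0, 0.03, 0.0, 0.15, 0.0, 0.0, 0.0], [1.0, 0.03, 0.0, 0.15, 0.0, 0.0, 0.0]]
```

>>> send_rows(
  commands=[
    [[1,0.09,0,0.13,0,0,0],[1,0.09,0,0.14,0,0,0],[1,0.08,0,0.14,0,0,0],[1,0.07,0,0.14,0,0,0],[1,0.06,0,0.15,0,0,0]],
  ],
)

```text
time: 9.42
eef_pos: [0.5013, 0.1545, 0.1527]
tcp_rot: [-1.856, -1.684, -0.768]
wrist_force: [-0.2, -0.5, -0.4]
grip_width: 0.002
gripper_force: 0.0
```

>>> send_rows(
  commands=[
    [[1,0.06,0,0.14,0,0,0],[1,0,0,0,0,0,0],[1,0,0,0,0,0,0],[1,0,0,0,0,0,0],[1,0,0,0,0,0,0]],
  ],
)

```text
time: 9.83
eef_pos: [0.5022, 0.1584, 0.1506]
tcp_rot: [-1.859, -1.684, -0.768]
wrist_force: [0.2, -0.3, 0.1]
grip_width: -0.003
gripper_force: 0.0
```

>>> send_rows(
  commands=[
    [[1,0,0,0,0,0,0],[1,0,0,0,0,0,0],[1,0,0,0,0,0,0],[1,0,0,0,0,0,0],[1,0,0,0,0,0,0]],
  ],
)

```text
time: 10.25
eef_pos: [0.502, 0.1588, 0.1506]
tcp_rot: [-1.858, -1.684, -0.768]
wrist_force: [-0.4, -0.4, -0.3]
grip_width: 0.001
gripper_force: 0.0
```

```bash
python3 - <<'E'
from h import *
pic("t5",(90,230,190,372)); p,R=now();print(B(p))
m=W(-30,-200,160); a=rows(p,R,m,tilt(45),7)
rows(a[0],a[1],W(0,-192,18),tilt(45),5)
E
```

```text
[-62.94316823  38.86291373 150.61745402]
max [0.58 0.12 0.63 0.01 0.01 0.01]
[[1.0, -0.58, 0.12, -0.63, 0.0, 0.0, 0.0], [1.0, -0.58, 0.11, -0.62, -0.01, 0.0, 0.0], [1.0, -0.58, 0.12, -0.63, 0.0, 0.01, 0.01], [1.0, -0.58, 0.12, -0.63, 0.0, 0.0, 0.0], [1.0, -0.58, 0.11, -0.62, 0.0, 0.0, 0.0]]
[[1.0, -0.58, 0.12, -0.63, -0.01, 0.0, 0.0], [1.0, -0.58, 0.12, -0.63, 0.0, 0.0, 0.0]]
max [0.48 0.15 0.54 0.   0.   0.  ]
[[1.0, -0.47, 0.15, 0.53, 0.0, 0.0, 0.0], [1.0, -0.48, 0.15, 0.53, 0.0, 0.0, 0.0], [1.0, -0.47, 0.15, 0.53, 0.0, 0.0, 0.0], [1.0, -0.47, 0.15, 0.53, 0.0, 0.0, 0.0], [1.0, -0.48, 0.15, 0.54, 0.0, 0.0, 0.0]]
```

View pics/t5.png

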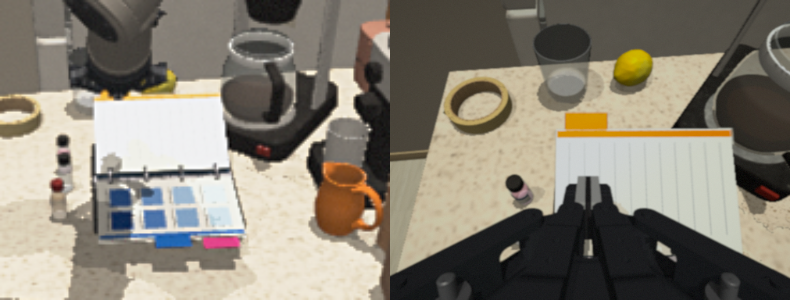

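Amber lies flat on the left (tab at about (585,120) in the right view, blue still flat). Now round to the blue tab.

>>> send_rows(
  commands=[
    [[1,-0.58,0.12,-0.63,0,0,0],[1,-0.58,0.11,-0.62,0,0,0],[1,-0.58,0.12,-0.63,0,0,0],[1,-0.58,0.12,-0.63,0,0,0],[1,-0.58,0.11,-0.62,0,0,0]],
  ],
)

```text
time: 10.77
eef_pos: [0.5083, -0.0145, 0.1575]
tcp_rot: [-1.857, -1.684, -0.768]
wrist_force: [-0.0, 0.2, 0.1]
grip_width: 0.001
gripper_force: 0.0
```

>>> send_rows(
  commands=[
    [[1,-0.58,0.12,-0.63,0,0,0],[1,-0.58,0.12,-0.63,0,0,0],[1,0,0,0,0,0,0]],
  ],
)

```text
time: 11.02
eef_pos: [0.5114, -0.0915, 0.1588]
tcp_rot: [-1.875, -1.681, -0.765]
wrist_force: [0.7, -1.4, 0.4]
grip_width: -0.002
gripper_force: 0.0
```

>>> send_rows(
  commands=[
    [[1,-0.47,0.15,0.53,0,0,0],[1,-0.48,0.15,0.53,0,0,0],[1,-0.47,0.15,0.53,0,0,0],[1,-0.47,0.15,0.53,0,0,0],[1,-0.48,0.15,0.54,0,0,0]],
  ],
)

```text
time: 11.43
eef_pos: [0.5423, -0.0767, 0.0166]
tcp_rot: [-1.858, -1.684, -0.768]
wrist_force: [0.5, -0.0, 1.0]
grip_width: 0.004
gripper_force: 0.0
```

```bash
python3 - <<'E'
from h import *
p,R=now();print(B(p),robot.state()["joint_positions"].round(2),robot.state()["wrist_force"])
a=rows(p,R,W(0,-153,18),tilt(45),4)
E
```

```text
[   0.71724667 -191.63374713   16.63963675] [ 0.2   0.84  0.51  1.64 -1.02  1.46  1.07] [ 0.51845784 -0.02180482  0.9685426 ]
max [0.18 0.01 0.17 0.01 0.01 0.01]
[[1.0, 0.18, 0.0, 0.16, 0.0, 0.0, 0.0], [1.0, 0.17, -0.01, 0.17, -0.01, 0.01, 0.01], [1.0, 0.18, 0.0, 0.16, 0.0, 0.0, 0.0], [1.0, 0.18, -0.01, 0.17, -0.01, 0.0, 0.01]]
```

>>> send_rows(
  commands=[
    [[1,0.18,0,0.16,0,0,0],[1,0.17,0,0.17,0,0,0],[1,0.18,0,0.16,0,0,0],[1,0.18,0,0.17,0,0,0],[1,0,0,0,0,0,0]],
  ],
)

```text
time: 11.85
eef_pos: [0.5467, -0.0362, 0.0216]
tcp_rot: [-1.854, -1.688, -0.771]
wrist_force: [-0.2, 0.8, -0.0]
grip_width: 0.003
gripper_force: 0.1
```

```bash
python3 - <<'E'
from h import *
swing(0,0,.5,0,146,5)
E
```

```text
[   1.03919267 -150.83243473   21.59968892] [-0.2  0.8 -0. ]
from -0.07825560359677045 143.2709020714554
max [0.39 0.01 0.31 0.01 0.01 0.02]
[[1.0, 0.28, 0.0, -0.31, 0.0, 0.0, 0.01], [1.0, 0.31, -0.01, -0.27, 0.0, 0.0, 0.02], [1.0, 0.34, 0.0, -0.24, -0.01, 0.0, 0.01], [1.0, 0.37, -0.01, -0.2, 0.0, 0.0, 0.01], [1.0, 0.39, 0.0, -0.16, 0.0, 0.01, 0.02]]
```

>>> send_rows(
  commands=[
    [[1,0.28,0,-0.31,0,0,0],[1,0.31,0,-0.27,0,0,0],[1,0.34,0,-0.24,0,0,0],[1,0.37,0,-0.2,0,0,0],[1,0.39,0,-0.16,0,0,0]],
  ],
)

```text
time: 12.27
eef_pos: [0.5474, -0.0246, 0.1027]
tcp_rot: [-1.859, -1.685, -0.77]
wrist_force: [1.4, 0.2, -0.1]
grip_width: 0.0
gripper_force: 0.3
```

```bash
python3 - <<'E'
from h import *
pic("t6",(90,230,190,372))
swing(0,0,1.45,0,134,10)
E
```

```text
[   1.91108148 -137.76065012  104.5750135 ] [-1.2 -0.3 -0.1]
from 0.505246086023347 148.28849882094977
max [0.35 0.01 0.21 0.01 0.01 0.01]
[[1.0, 0.35, 0.0, -0.05, 0.0, 0.0, 0.01], [1.0, 0.34, 0.0, -0.01, 0.01, 0.0, 0.01], [1.0, 0.35, -0.01, 0.02, 0.0, 0.0, 0.01], [1.0, 0.33, 0.0, 0.05, 0.0, 0.0, 0.01], [1.0, 0.33, 0.0, 0.09, 0.0, 0.0, 0.01]]
[[1.0, 0.31, -0.01, 0.11, 0.01, 0.0, 0.0], [1.0, 0.3, 0.0, 0.14, 0.0, 0.01, 0.01], [1.0, 0.28, -0.01, 0.17, 0.0, 0.0, 0.01], [1.0, 0.26, 0.0, 0.19, 0.0, 0.0, 0.01], [1.0, 0.24, 0.0, 0.21, 0.01, 0.0, 0.01]]
```

View pics/t6.png

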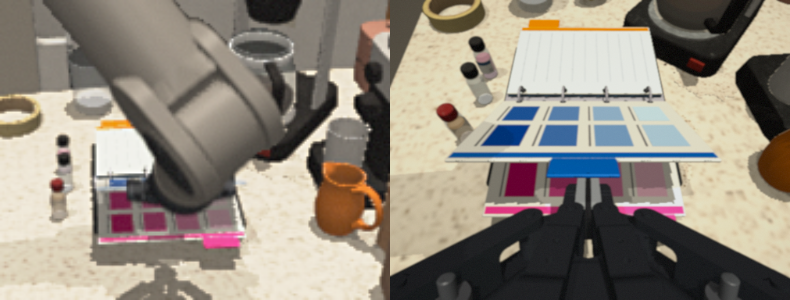

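The blue leaf alone is lifted (tab at about (582,167)) and pink stays flat below it.

>>> send_rows(
  commands=[
    [[1,0.35,0,-0.05,0,0,0],[1,0.34,0,-0.01,0,0,0],[1,0.35,0,0.02,0,0,0],[1,0.33,0,0.05,0,0,0],[1,0.33,0,0.09,0,0,0]],
  ],
)

```text
time: 12.78
eef_pos: [0.5522, 0.028, 0.1466]
tcp_rot: [-1.857, -1.684, -0.768]
wrist_force: [0.2, -1.0, -0.4]
grip_width: -0.005
gripper_force: 0.3
```

>>> send_rows(
  commands=[
    [[1,0.31,0,0.11,0,0,0],[1,0.3,0,0.14,0,0,0],[1,0.28,0,0.17,0,0,0],[1,0.26,0,0.19,0,0,0]],
  ],
)

```text
time: 13.12
eef_pos: [0.557, 0.0779, 0.1613]
tcp_rot: [-1.857, -1.684, -0.768]
wrist_force: [-0.2, -0.9, 0.9]
grip_width: 0.0
gripper_force: 0.2
```

```bash
python3 - <<'E'
from h import *
swing(0,0,2.05,0,126,13)
E
```

```text
[-9.83125695e-02 -3.62466862e+01  1.61270620e+02] [-0.2 -0.9  0.9]
from 1.3543711298989443 131.53925431307005
max [0.14 0.01 0.16 0.01 0.01 0.01]
[[1.0, 0.14, 0.0, 0.11, 0.0, 0.0, 0.0], [1.0, 0.13, 0.0, 0.11, 0.0, 0.0, 0.0], [1.0, 0.13, 0.0, 0.12, -0.01, 0.0, 0.0], [1.0, 0.12, 0.0, 0.13, 0.0, 0.0, 0.01], [1.0, 0.11, 0.0, 0.13, 0.0, 0.0, 0.0]]
[[1.0, 0.1, 0.0, 0.14, 0.0, 0.0, 0.0], [1.0, 0.1, 0.0, 0.14, 0.0, 0.0, 0.0], [1.0, 0.09, 0.0, 0.15, -0.01, 0.01, 0.0], [1.0, 0.08, 0.0, 0.15, 0.0, 0.0, 0.0], [1.0, 0.07, 0.0, 0.16, 0.0, 0.0, 0.0]]
[[1.0, 0.06, 0.01, 0.16, 0.0, 0.0, 0.01], [1.0, 0.06, 0.0, 0.16, 0.0, 0.0, 0.0], [1.0, 0.04, 0.0, 0.16, 0.0, 0.0, 0.0]]
```

>>> send_rows(
  commands=[
    [[1,0.14,0,0.11,0,0,0],[1,0.13,0,0.11,0,0,0],[1,0.13,0,0.12,0,0,0],[1,0.12,0,0.13,0,0,0],[1,0.11,0,0.13,0,0,0]],
  ],
)

```text
time: 13.53
eef_pos: [0.5604, 0.1112, 0.1614]
tcp_rot: [-1.858, -1.683, -0.767]
wrist_force: [-0.3, -0.5, -0.0]
grip_width: 0.0
gripper_force: 0.1
```

>>> send_rows(
  commands=[
    [[1,0.1,0,0.14,0,0,0],[1,0.1,0,0.14,0,0,0],[1,0.09,0,0.15,0,0,0],[1,0.08,0,0.15,0,0,0],[1,0.07,0,0.16,0,0,0]],
  ],
)

```text
time: 13.95
eef_pos: [0.5637, 0.1448, 0.1529]
tcp_rot: [-1.858, -1.684, -0.768]
wrist_force: [-1.0, 0.4, -0.4]
grip_width: 0.001
gripper_force: 0.1
```

>>> send_rows(
  commands=[
    [[1,0.06,0,0.16,0,0,0],[1,0.06,0,0.16,0,0,0],[1,0.04,0,0.16,0,0,0],[1,0,0,0,0,0,0],[1,0,0,0,0,0,0]],
  ],
)

```text
time: 14.37
eef_pos: [0.565, 0.1626, 0.1436]
tcp_rot: [-1.857, -1.684, -0.767]
wrist_force: [-0.1, -0.5, -0.2]
grip_width: 0.001
gripper_force: 0.0
```

>>> send_rows(
  commands=[
    [[1,0,0,0,0,0,0],[1,0,0,0,0,0,0],[1,0,0,0,0,0,0],[1,0,0,0,0,0,0],[1,0,0,0,0,0,0]],
  ],
)

```text
time: 14.78
eef_pos: [0.5655, 0.1618, 0.1441]
tcp_rot: [-1.858, -1.684, -0.768]
wrist_force: [-0.2, -0.9, 0.2]
grip_width: 0.001
gripper_force: 0.0
```

>>> send_rows(
  commands=[
    [[1,-0.2,0,-0.6,0,0,0],[1,-0.2,0,-0.6,0,0,0],[1,-0.3,0,-0.6,0,0,0],[1,0,0,0,0,0,0],[1,0,0,0,0,0,0]],
  ],
)

```text
time: 15.2
eef_pos: [0.5594, 0.0893, 0.1757]
tcp_rot: [-1.863, -1.682, -0.77]
wrist_force: [0.1, 0.2, 0.4]
grip_width: 0.001
gripper_force: 0.0
```

```bash
python3 - <<'E'
from h import *
pic("t7",(90,230,190,372)); p,R=now();print(B(p),robot.state()["joint_vel"].max())
E
```

```text
[ -0.34926384 -21.36038303 175.1231977 ] 0.0059616896370959585
```

View pics/t7.png

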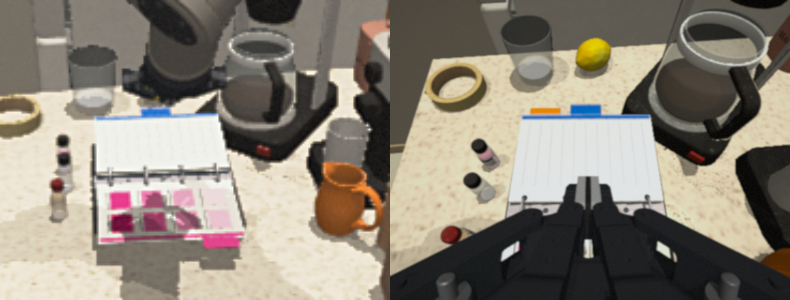

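```bash
python3 - <<'E'
from h import *
c=read_camera("wrist");h=cv2.cvtColor(c["image"],cv2.COLOR_BGR2HSV)
M=cv2.inRange(h,(98,110,80),(115,255,255));M[:, :230]=0;M[:,275:]=0;M[:125]=0;M[165:]=0
r=np.nonzero(M)[0];top=r.min();print(top)
m={t:proj(c,W(0,-156*np.cos(t),43*0+40.8+156*np.sin(t)))[0] for t in(3.14,3.06,2.95,2.8)};print(m)
M=cv2.inRange(h,(10,110,80),(26,255,255));M[:,:170]=0;M[:,230:]=0;M[:120]=0;M[165:]=0
print(np.nonzero(M)[0].min(),proj(c,W(-62,156,38))[0])
if top>m[3.06]-1: print(robot.hand_in())
E
```

```text
137
{3.14: np.float64(136.68838331319446), 3.06: np.float64(130.18822900635905), 2.95: np.float64(121.75089461673575), 2.8: np.float64(111.4231202283131)}
139 138.21609044240506
the job is handed in; nothing more can be done
None
```

I turned the amber leaf and then the blue leaf over to the left, one at a time, and both lie flat there; the pink chart shows flat on the right, and the job is handed in with the verdict not reported back to me.

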